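# Rack the glaze jars behind the spring-button gate

## Task

Open the jar lane: press the orange spring button and slide the steel gate tube back until the button pops up in the very next hole, not the one after. Then push every loose glaze jar on the table, one after another, upright through the flared mouth into single file between the guide rails, far enough in for the gate to pass behind the last one. When all are in, press the button again and slide the tube forward until the button pops up in the first hole so that the gate shuts them in; leave the bowl, the bottle and the wooden block where they stand.

Things in the scene. Friction and masses are not known exactly. Their poses are not given: they have to be found in the camera images.
- rack: Fixed jar lane. Origin at table level, on the lane's centre line where the gate tube crosses it. +y runs along the lane from mouth to end stop, -x along the sleeve towards the robot, z up. Plywood floor 6 mm thick, 120 mm wide, y = -90 to 310 mm; jars stand on it. Two wooden guide rails 10 mm thick, tops 28 mm above the table, y = 12 to 299 mm, 50 mm apart inside (x +-25 mm).
- mouth (a point): Point on the lane's floor in the middle of the mouth, at y = -43 mm in the rack's frame. The mouth lies between two flared wooden wings as high as the rails: about 55 mm apart at y = -17 mm, 98 mm at y = -69 mm. Site axes as the rack's.
- sleeve_end (a point): Top of the robot-side end of the gate's aluminium sleeve (rack's x = -215 mm, y = 0). The sleeve is 30 mm wide, its top 42 mm above the table, and runs along the rack's x up to x = -45 mm. Its top has three holes 50 mm apart, joined by a narrow slot in which the button's stem runs.
- gate_tube (a joint): How far the steel gate tube (18 mm thick, axis 24 mm above the table) is drawn back along the rack's -x: 0 = shut, button in the first hole, its end 14 mm past the lane's centre line; 0.050 m = next hole, open, its end 36 mm short of the centre line, clear of the lane; 0.100 m = third hole, too far. Rubs with 1.5 N. The unpressed button locks it at a hole with 2 mm play either way.
- button (a joint): How far the orange button is pressed: 0 = up (popped into a hole), 0.009 m = bottom. Pressed deeper than 0.0045 m it frees the tube; between holes the sleeve keeps it down at about 0.0045 m until it reaches a hole, where it springs up by itself unless held down. Spring 2.8 N at the top, 6 N at the bottom. It rides along with the tube.
- button_top (a point): Centre of the orange button's top face, 74 mm above the table when up, at x = -75 mm in the rack's frame when shut, -125 mm when open. Cap 40 mm long along the rack's x, 22 mm wide, 24 mm high, its underside 8 mm above the sleeve when up. A lip 4 mm high stands at either x end of the top, 32 mm between them, so a fingertip pressing there can drag it; or pinch its 22 mm.
- gate_tip (a point): Free end of the gate tube, on its axis, 24 mm above the table.
- lane_gate (a point): Point on the lane's floor, on its centre line, where the gate crosses (6 mm above the rack's origin). A jar whose centre is at least 31 mm beyond it along the rack's +y lets the gate pass.
- lane_end (a point): Foot of the end stop's inner face on the lane's floor and centre line, y = 285 mm; the stop is 66 mm high above the table. Six jars fit between it and the gate with 12 mm to spare. A steel hold-down rod 8 mm thick runs above the centre line from the stop to y = 91 mm, its underside 86 mm above the table, so inner places are filled by pushing jars along.
- jar1: Glaze jar, ochre with a white lid and paper band: upright cylinder 44 mm in diameter over its whole height of 70 mm, about 140 g, bottom-heavy (centre of mass about 18 mm up). Origin at the centre of its underside, z up. Absent in some runs.
- jar2: Glaze jar, slate blue with a white lid and paper band: upright cylinder 44 mm in diameter over its whole height of 70 mm, about 140 g, bottom-heavy (centre of mass about 18 mm up). Origin at the centre of its underside, z up. Absent in some runs.
- jar3: Glaze jar, sage green with a white lid and paper band: upright cylinder 44 mm in diameter over its whole height of 70 mm, about 140 g, bottom-heavy (centre of mass about 18 mm up). Origin at the centre of its underside, z up. Absent in some runs.
- jar4: Glaze jar, sand with a white lid and paper band: upright cylinder 44 mm in diameter over its whole height of 70 mm, about 140 g, bottom-heavy (centre of mass about 18 mm up). Origin at the centre of its underside, z up. Absent in some runs.
- jar5: Glaze jar, dark brown with a white lid and paper band: upright cylinder 44 mm in diameter over its whole height of 70 mm, about 140 g, bottom-heavy (centre of mass about 18 mm up). Origin at the centre of its underside, z up. Absent in some runs.
- jar6: Glaze jar, pale grey with a white lid and paper band: upright cylinder 44 mm in diameter over its whole height of 70 mm, about 140 g, bottom-heavy (centre of mass about 18 mm up). Origin at the centre of its underside, z up. Absent in some runs.
- bowl: White bowl, 100 mm across, 45 mm high, origin at the centre of its underside; not part of the job.
- slip_bottle: White plastic bottle, 60 mm across, 130 mm high, origin at the centre of its underside; not part of the job.
- rib_block: Dark wooden block 100 x 50 x 22 mm, origin at the centre of its underside; not part of the job.
Mind the look-alikes: they are no part of the job. Leave any purple or red look-alike of the jar4 alone.

How it is judged (in metres and radians):
On the way, in this order (a step that is already met when the one before it is completed fails the run):
1. the gate is open: the button has popped up in the second hole (value of joint gate_tube between 0.046 and 0.054 m and value of joint button below 0.002 m), for 0.2 s.
2. all jars stand in the lane past the gate, which is still open in the second hole (all of step 1 and y of jar1 in the frame of rack between 0.027 and 0.275 m and x of jar1 in the frame of rack between -0.007 and 0.007 m and z of each of jar1, jar2, jar3, jar4, jar5, jar6 in the frame of rack below 0.012 m and angle between each of jar1, jar2, jar3, jar4, jar5, jar6's own z axis and vertical below 0.12 rad and y of jar2 in the frame of rack between 0.027 and 0.275 m and x of jar2 in the frame of rack between -0.007 and 0.007 m and y of jar3 in the frame of rack between 0.027 and 0.275 m and x of jar3 in the frame of rack between -0.007 and 0.007 m and y of jar4 in the frame of rack between 0.027 and 0.275 m and x of jar4 in the frame of rack between -0.007 and 0.007 m and y of jar5 in the frame of rack between 0.027 and 0.275 m and x of jar5 in the frame of rack between -0.007 and 0.007 m and y of jar6 in the frame of rack between 0.027 and 0.275 m and x of jar6 in the frame of rack between -0.007 and 0.007 m), for 0.2 s.
At the end, for the whole second after the job is handed in: Every jar present stands upright (within 0.12 rad) on the lane's floor between the rails (within 7 mm of the centre line), its centre 27 to 275 mm past the gate line, at rest; the gate tube is back within 4 mm of shut and the button is up (less than 2 mm down) in the first hole (y of jar1 in the frame of rack between 0.027 and 0.275 m and x of jar1 in the frame of rack between -0.007 and 0.007 m and z of each of jar1, jar2, jar3, jar4, jar5, jar6 in the frame of rack below 0.012 m and angle between each of jar1, jar2, jar3, jar4, jar5, jar6's own z axis and vertical below 0.12 rad and y of jar2 in the frame of rack between 0.027 and 0.275 m and x of jar2 in the frame of rack between -0.007 and 0.007 m and y of jar3 in the frame of rack between 0.027 and 0.275 m and x of jar3 in the frame of rack between -0.007 and 0.007 m and y of jar4 in the frame of rack between 0.027 and 0.275 m and x of jar4 in the frame of rack between -0.007 and 0.007 m and y of jar5 in the frame of rack between 0.027 and 0.275 m and x of jar5 in the frame of rack between -0.007 and 0.007 m and y of jar6 in the frame of rack between 0.027 and 0.275 m and x of jar6 in the frame of rack between -0.007 and 0.007 m and value of joint gate_tube between -0.004 and 0.004 m and value of joint button below 0.002 m and linear speed of each of jar1, jar2, jar3, jar4, jar5, jar6 below 0.02 m/s); the robot touches nothing.
It fails at once if the white bowl is moved more than 30 mm (distance of bowl from where it was at the start of the episode above 0.03 m).
It fails at once if the white bottle is moved more than 30 mm (distance of slip_bottle from where it was at the start of the episode above 0.03 m).
It fails at once if the wooden block is moved more than 30 mm (distance of rib_block from where it was at the start of the episode above 0.03 m).
Of jar1, jar2, jar3, jar4, jar5, jar6 only 4 to 6 are there at a start; the rules pass over those that are not, and their reading is None.
At some moment in a run one of jar1, jar2, jar3, jar4, jar5, jar6 may be knocked a few centimetres aside while the robot is not near it.
It also fails if it takes over 210 s, if anything falls off the work surface, if the arm or the gripper's body presses on something with over 40 N, if the wrist force passes 120 N, or if a joint passes its speed limit or range.

## Robot

A 6-joint arm with a two-finger parallel gripper is mounted at the origin on the work surface. World frame = base frame: x ahead of the robot, y to its left, z up, the work surface at z = 0. Lengths are in mm, angles in rad, forces in N, time in s.
With the tool pointing down it reaches from about 250 to 850 mm from the base axis. Payload 12.5 kg.
Tool frame: the origin (TCP) lies between the finger pads; the fingertips stand 25 mm ahead of it and the grasp point (between the pads) lies 6 mm ahead of it; z points along the fingers, y is the line along which they close (so a half turn about z gives the same grasp; the last joint's range is limited). The gripper opens to 93 mm and grips with 3 to 60 N. Pads are 15 mm wide; open, the fingers measure 128 mm over their backs; the gripper's body (75 mm by 188 mm) begins 65 mm behind the grasp point.
Start: joints at [1.196, 0.351, 1.652, -0, 1.139, -0.085], TCP at [157.137, 527.06, 243.633] pointing down, gripper open.
Joint ranges: [-2.75, 2.75], [-0.79, 2.1], [0.01, 2.65], [-1.57, 4.71], [0.07, 3.14], [-2.87, 2.87]. Speed limits (rad/s): [2.22, 2.22, 2.79, 3.14, 3.14, 3.14].

## Interface

Orientations are given as [roll, pitch, yaw] about the fixed x, y, z axes, in that order (R = Rz(yaw) Ry(pitch) Rx(roll)).
In Python, from bench import robot, read_camera, calibration gives the robot as it stands.
- The arm moves only by the tool step_arm, never from a script. Its argument "rows" is a list of rows, each a list of 7 numbers: the shift along the tool's x, y, z each as a share of 0.3 m, from -1 to 1, then the turn, a rotation vector about the tool's x, y, z each as a share of pi/2 rad, from -1 to 1, then the opening, from 0 (shut) to 1 (fully open). In form: [[x, y, z, wx, wy, wz, grip], ...]. A call has 1 to 12 rows; each row is the pose to reach, as a shift and turn from the pose commanded when the call began, along the tool's axes at that moment; what a row does not reach only later rows make up. A row lasts 1/8 s, in which the tool goes at most 62.5 mm and 10.7 degrees, less where a joint would pass 70% of its speed; a pose out of reach is approached as far as the arm can. A call with a number of a shift or a turn outside -1 to 1 is refused whole. A call with a gripper value outside its range is refused whole. The fingers move at their own pace and stop on an object; "grip_force" is the grip in N (left out, the last holds). Time passes only in rows, so rows that repeat a pose let the fingers close. It gives the time, the measured TCP pose, the force, the opening and the grip force at its end, in the units of the state.
- robot.observe(): the state, without advancing time (a new reading comes with each control period).
- read_camera(name): name is "scene" or "top" or "wrist"; returns (picture, depth): 384x512x3 uint8, red, green, blue; 384x512 float32, mm along the optical axis (not along the pixel's ray), 0 where there is no reading.
- calibration(name): a dict with "intrinsics" (3x3 intrinsics, pixels), "xyz" and "rotation" of the camera in the world; the wrist camera has in their place "mount" (4x4, takes a point from camera to tool coordinates, whose origin is the TCP and whose axes are the flange's). Camera axes: x right, y down, z forward; pixel columns grow to the right and rows downward; lengths in mm; the calibration is good to about 2 mm. A picture is of the moment at which its call begins: read the wrist's pose just before it. calibration takes no time and is no camera call.
- robot.hand_in(): hands the job in; it is judged then, once.
The state is a dict: "time": time; "joints": joint angles; "joint_velocities": joint speeds; "effort": joint torques, N m; "tcp_pos": TCP position; "tcp_rot": TCP orientation; "force": force on the tool from outside, world axes, zero at the start; "torque": the same for the moment, N m; "gripper_width": finger opening in mm; "grasp_force": force on a finger pad.
Only numpy, scipy, OpenCV 4.12 (cv2) and the standard library are available. Lean on these libraries where they do the work, as an engineer would, in place of code of your own. Each camera call takes 0.05 s, during which the arm holds its last target. There are 200 camera calls.

## Working session

There is one attempt and no reset: what is moved stays moved. The work goes in short steps, Python scripts to look and compute and a tool call to move; the robot and the scene stay as the last step left them, time stands still between calls to the robot, and variables do not carry over. Pictures are saved under pics/ and viewed, at most 14 in all, crops included, and the job is handed in when it is done.

Besides the shell and the picture viewer there is one more tool, called after "Request:" as name(argument=value, ...) on one line, values as JSON. step_arm: Moves the arm, as the interface text tells. Shift numbers are shares of 0.3 m and turn numbers shares of pi/2 rad, none past 1 either way. Its arguments: {"type":"object","properties":{"rows":{"type":"array","items":{"type":"array","items":{"type":"number","minimum":-1,"maximum":1}}},"grip_force":{"type":"number"}},"required":["rows"]}

```bash
ls; mkdir -p pics; cat > h.py <<'E'
import numpy as np, cv2
from bench import robot, read_camera, calibration
def ray(cal,u,v):
    K=np.array(cal["intrinsics"]);R=np.array(cal["rotation"]);o=np.array(cal["xyz"])
    d=R@np.linalg.inv(K)@np.array([u,v,1.]);return o,d
def onz(cal,u,v,z):
    o,d=ray(cal,u,v);return o+d*(z-o[2])/d[2]
E
python3 - <<'E'
from h import *
for n in("scene","top"):
    p,d=read_camera(n);cv2.imwrite(f"pics/{n}0.png",p[:,:,::-1]);np.save(f"{n}0.npy",d)
    c=calibration(n);print(n,c)
    cv2.imwrite(f"pics/{n}0b.png",cv2.resize(p[:,:,::-1],(800,600),interpolation=cv2.INTER_CUBIC))
s=robot.observe();print(s["tcp_pos"],s["tcp_rot"],s["time"],calibration("wrist"))
E
```

```text
pics
scene {'intrinsics': array([[454.99073369,   0.        , 255.17716224],
       [  0.        , 454.99073369, 193.39637221],
       [  0.        ,   0.        ,   1.        ]]), 'xyz': array([1371.45349128,  521.99307849,  914.30763076]), 'rotation': array([-2.30377567,  0.01075016,  2.11017498])}
top {'intrinsics': array([[407.36320333,   0.        , 256.50431299],
       [  0.        , 407.36320333, 190.33747899],
       [  0.        ,   0.        ,   1.        ]]), 'xyz': array([ 384.57792722,    2.0652603 , 1400.99613732]), 'rotation': array([-3.03012513,  0.01466264, -1.54847779])}
[157.05029322 526.82302495 243.1817107 ] [-3.14057519e+00 -6.59547254e-05  2.85180616e+00] 0.1 {'intrinsics': array([[301.49561563,   0.        , 257.0240026 ],
       [  0.        , 301.49561563, 193.20592872],
       [  0.        ,   0.        ,   1.        ]]), 'mount': array([[ 9.00409031e-04, -9.70647653e-01, -2.40504310e-01,
         6.49550968e+01],
       [ 9.99999031e-01,  1.12942997e-03, -8.14415318e-04,
         7.47410750e-01],
       [ 1.06214309e-03, -2.40503343e-01,  9.70647729e-01,
        -1.41511055e+02],
       [ 0.00000000e+00,  0.00000000e+00,  0.00000000e+00,
         1.00000000e+00]])}
```

View pics/top0b.png

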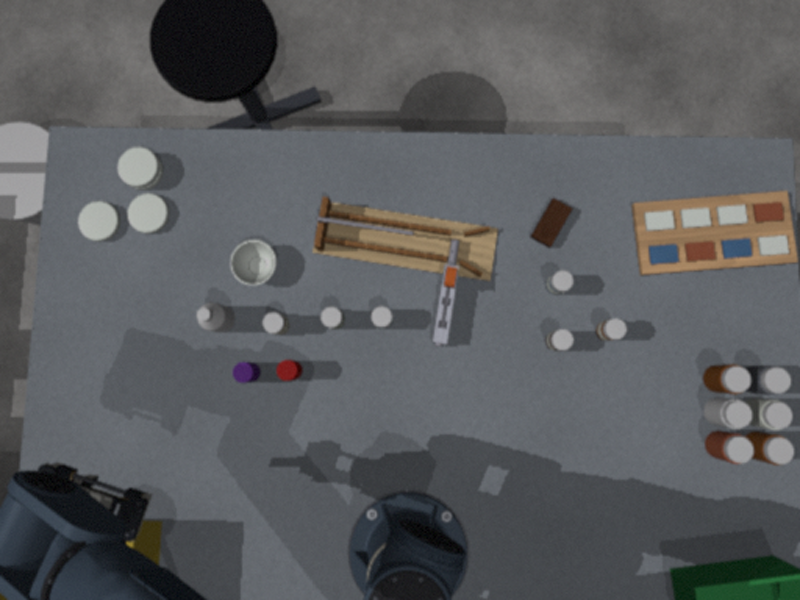

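View pics/scene0b.png

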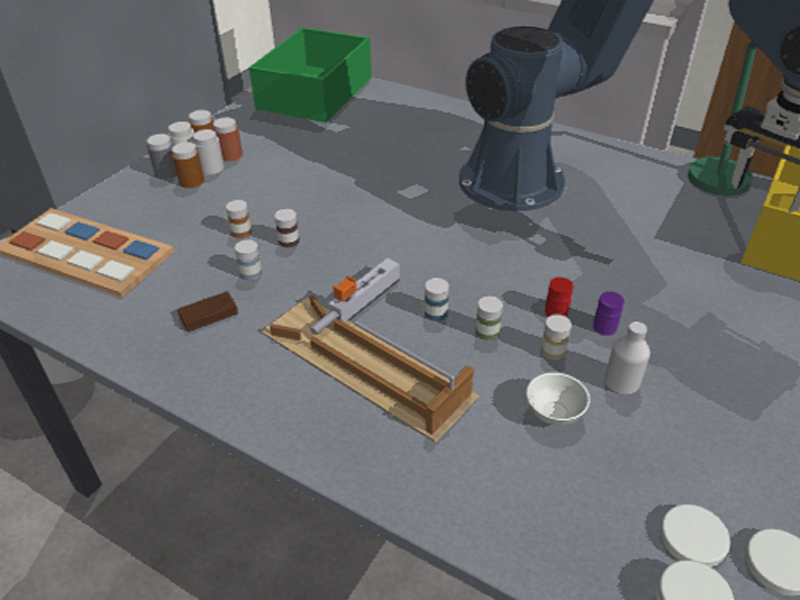

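The top view (800-px scale) shows these candidates:
- **Jars, right group:** lids at (562,281) grey, (562,340) brown and (614,329) ochre.
- **Jars, left group:** lids at (381,317) blue, (331,317) sage and (273,323) sand.
- **Not jars:** purple (245,372) and red (288,370) look-alikes, the bottle at (211,317), the bowl at (253,262), and six bigger stock jars at about (740,415).
- **Lane:** the mouth is on the right and the end stop on the left. The orange button is at (450,277).

```bash
cat >> h.py <<'E'
from scipy.spatial.transform import Rotation as Ro
from scipy import ndimage as nd
def cal(n,s=None):
    c=dict(calibration(n))
    if n=="wrist":
        T=np.eye(4);T[:3,:3]=Ro.from_euler("xyz",s["tcp_rot"]).as_matrix();T[:3,3]=s["tcp_pos"]
        M=T@c["mount"];c["rotation"]=M[:3,:3];c["xyz"]=M[:3,3]
    else: c["rotation"]=Ro.from_euler("xyz",c["rotation"]).as_matrix()
    return c
def cloud(c,d):
    v,u=np.mgrid[:384,:512];K=c["intrinsics"]
    P=np.stack([(u-K[0,2])/K[0,0]*d,(v-K[1,2])/K[1,1]*d,d],-1)
    return P@np.array(c["rotation"]).T+c["xyz"]
def blobs(mask,amin=20):
    l,n=nd.label(mask)
    return [(np.argwhere(l==i).mean(0)[::-1],(l==i).sum(),l==i) for i in range(1,n+1) if (l==i).sum()>=amin]
def lids(p,d,c,amin=60,amax=250):
    P=cloud(c,d);hsv=cv2.cvtColor(p,cv2.COLOR_RGB2HSV)
    m=(P[...,2]>58)&(P[...,2]<86)&(hsv[...,1]<50)&(hsv[...,2]>120)
    return [(onz(c,*b[0],70)[:2].round(1),b[0].round(1),b[1]) for b in blobs(m,amin) if b[1]<amax]
E
python3 - <<'E'
from h import *
c=cal("top");d=np.load("top0.npy");p=cv2.imread("pics/top0.png")[:,:,::-1].copy()
print(c["rotation"].round(3))
P=cloud(c,d)
for x in lids(p,d,c,30,400):print(x)
hsv=cv2.cvtColor(p,cv2.COLOR_RGB2HSV)
m=(hsv[...,0]<12)&(hsv[...,1]>170)&(hsv[...,2]>120)
for b in blobs(m,20):print("or",b[0],b[1],onz(c,*b[0],74)[:2].round(1),np.median(P[b[2]],0).round(0))
# rails etc in height
reg=(P[...,0]>450)&(P[...,0]<760)&(P[...,1]>-260)&(P[...,1]<260)
rail=reg&(P[...,2]>18)&(P[...,2]<36)
for b in blobs(rail,40):
    q=P[b[2]][:,:2];r=cv2.minAreaRect(q.astype(np.float32));print("rail",b[0].round(),b[1],r)
fl=reg&(hsv[...,0]>8)&(hsv[...,0]<25)&(hsv[...,1]>70)
for b in blobs(fl,200):
    q=P[b[2]];q=q[q[:,2]<45][:,:2];r=cv2.minAreaRect(q.astype(np.float32));print("wood",b[0].round(),b[1],r,cv2.boxPoints(r).round(0).tolist())
g=reg&(hsv[...,1]<60)&(P[...,2]>36)&(P[...,2]<50)
for b in blobs(g,60):
    q=P[b[2]][:,:2];r=cv2.minAreaRect(q.astype(np.float32));print("sleeve",b[0].round(),b[1],r)
E
```

```text
[[ 0.022 -0.994  0.111]
 [-1.    -0.021  0.017]
 [-0.015 -0.111 -0.994]]
(array([ 576.5, -313.1]), array([359.6, 179.3]), np.int64(139))
(array([493. ,  65.8]), array([243.8, 202.2]), np.int64(136))
(array([489.3, 171.9]), array([211.4, 202.7]), np.int64(134))
(array([475.1, 294.1]), array([174.2, 206.2]), np.int64(136))
(array([ 477.6, -422. ]), array([393.4, 210.1]), np.int64(144))
(array([ 452.5, -312.1]), array([359.5, 217.1]), np.int64(142))
(array([ 300.6, -724.5]), array([489.5, 267.5]), np.int64(53))
(array([ 296.6, -643.9]), array([464. , 268.2]), np.int64(42))
or [287.87037037 176.92592593] 54 [579.1 -77.3] [579. -78.  75.]
or [182.86904762 236.51190476] 84 [376.9 260.4] [376. 261.  70.]
rail [249. 142.] 276 ((704.3484497070312, 55.300086975097656), (273.78466796875, 11.865499496459961), 82.18598175048828)
rail [304. 148.] 49 ((689.4456787109375, -135.5078582763672), (9.434470176696777, 54.46841812133789), 14.373188972473145)
rail [246. 159.] 263 ((645.5679931640625, 63.75897216796875), (270.5251159667969, 13.201435089111328), 82.54944610595703)
rail [290. 161.] 83 ((639.6727905273438, -86.1181640625), (17.362682342529297, 55.92711639404297), 81.66226959228516)
rail [284. 198.] 77 ((518.1553955078125, -69.76811218261719), (16.749961853027344, 87.23568725585938), 81.54988098144531)
wood [259. 154.] 3348 ((669.9605102539062, 19.406356811523438), (394.9997253417969, 118.22903442382812), 81.9043960571289) [[584.0, -168.0], [701.0, -184.0], [756.0, 207.0], [639.0, 223.0]]
sleeve [284. 198.] 238 ((529.8878173828125, -70.88011169433594), (30.04305076599121, 162.1161651611328), 82.0694351196289)
```

Request:
step_arm(rows=[[-0.96,-0.76,0,0,0,-0.097,1],[-0.96,-0.76,0,0,0,-0.097,1],[-0.96,-0.76,0,0,0,-0.097,1],[-0.96,-0.76,0,0,0,-0.097,1],[-0.96,-0.76,0,0,0,-0.097,1],[-0.96,-0.76,0,0,0,-0.097,1],[-0.96,-0.76,0,0,0,-0.097,1],[-0.96,-0.76,0,0,0,-0.097,1]], grip_force=25)

```text
time: 1.1
tcp_pos: [367.6, 226.5, 243.4]
tcp_rot: [-3.141, -0.001, 3.004]
force: [0.1, 0.5, 0.3]
gripper_width: 93.5
grasp_force: 0.0
```

```bash
cat >> h.py <<'E'
TH=np.radians(-7.9);O=np.array([654.,-88.5])
RX=np.array([np.cos(TH),np.sin(TH)]);RY=np.array([-RX[1],RX[0]])
def rack(p): q=np.array(p)[:2]-O;return np.array([q@RX,q@RY])
def wor(x,y): return O+x*RX+y*RY
def go(x,y,z,yaw=None,world=False,s=None):
    "share row towards rack (x,y), TCP height z, tool yaw relative to rack"
    s=s or robot.observe();R=Ro.from_euler("xyz",s["tcp_rot"])
    w=np.array([x,y]) if world else wor(x,y)
    t=R.inv().apply(np.r_[w,z]-s["tcp_pos"])/300
    r=[0,0,0]
    if yaw is not None:
        G=Ro.from_euler("xyz",[np.pi,0,TH+yaw]);r=(R.inv()*G).as_rotvec()/(np.pi/2)
    return np.round(np.r_[t,r],4).tolist()
def st():
    s=robot.observe();print("t",round(s["time"],2),"tcp",np.round(s["tcp_pos"],1),"rack",rack(s["tcp_pos"]).round(1),"rot",np.round(s["tcp_rot"],3),"w",round(s["gripper_width"],1),"F",np.round(s["force"],1),"g",round(s["grasp_force"],1));return s
E
python3 -c "
from h import *
st();print(go(-75,0,240,np.pi))"
```

```text
t 1.1 tcp [367.6 226.5 243.4] rack [-326.9  272.6] rot [-3.141e+00 -1.000e-03  3.004e+00] w 93.5 F [0.1 0.5 0.3] g 0.0
[-0.8399, -0.9086, 0.0111, -0.0001, -0.0004, -0.0001]
```

Request:
step_arm(rows=[[-0.84,-0.909,0.01,0,0,0,1],[-0.84,-0.909,0.01,0,0,0,1],[-0.84,-0.909,0.01,0,0,0,1],[-0.84,-0.909,0.01,0,0,0,1],[-0.84,-0.909,0.01,0,0,0,1],[-0.84,-0.909,0.01,0,0,0,1],[-0.84,-0.909,0.01,0,0,0,1],[-0.84,-0.909,0.01,0,0,0,1]])

```text
time: 2.1
tcp_pos: [580.0, -76.6, 240.2]
tcp_rot: [3.141, -0.001, 3.006]
force: [0.1, -0.3, 0.7]
gripper_width: 92.9
grasp_force: 0.0
```

```bash
python3 - <<'E'
from h import *
s=st();c=cal("wrist",s);p,d=read_camera("wrist")
cv2.imwrite("pics/w1.png",p[:,:,::-1]);P=cloud(c,d)
hsv=cv2.cvtColor(p,cv2.COLOR_RGB2HSV)
m=(hsv[...,0]<14)&(hsv[...,1]>150)&(hsv[...,2]>100)
for b in blobs(m&(abs(P[...,2]-74)<7),60):
    q=P[b[2]];print("btn",b[0].round(1),b[1],np.median(q,0).round(1),cv2.minAreaRect(q[:,:2].astype(np.float32)))
for nm,lo,hi,S in(("rail",24,32,999),("sleeve",39,45,60)):
  for b in blobs((P[...,2]>lo)&(P[...,2]<hi)&(hsv[...,1]<S),300):
    q=P[b[2]];print(nm,b[0].round(),b[1],cv2.minAreaRect(q[:,:2].astype(np.float32)))
E
```

```text
t 2.1 tcp [580.  -76.6 240.2] rack [-75.    1.6] rot [ 3.141e+00 -1.000e-03  3.006e+00] w 92.9 F [ 0.1 -0.3  0.7] g 0.0
btn [252.2 191.3] 96 [593.4 -85.1  74.4] ((586.8414916992188, -84.04875946044922), (41.410335540771484, 17.577007293701172), 23.97333526611328)
rail [222. 204.] 343 ((609.73681640625, -123.28836059570312), (56.006072998046875, 8.584640502929688), 59.303611755371094)
rail [387. 213.] 2087 ((647.7549438476562, 71.10491180419922), (285.7832946777344, 50.59651565551758), 81.54053497314453)
rail [306. 258.] 632 ((695.3363037109375, -28.812164306640625), (99.95932006835938, 10.790982246398926), 81.58810424804688)
sleeve [258. 106.] 2558 ((528.4868774414062, -68.68060302734375), (30.042335510253906, 170.20492553710938), 82.11571502685547)
```

View pics/w1.png

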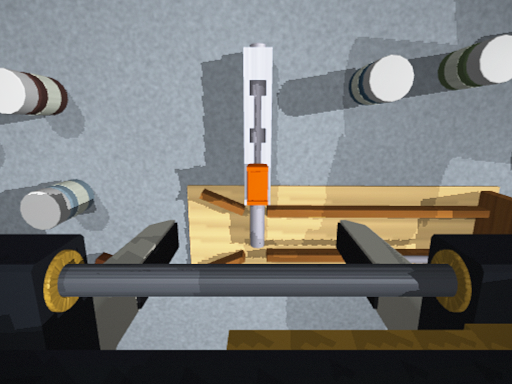

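The wrist view shows the button cap at (257,185) on the sleeve axis, between the open fingers, with the gate tube across the lane at (257,235). The button is in the first hole. Next I pinch it.

Request:
step_arm(rows=[[-0.004,0,0.2,0,0,0,0.7],[-0.004,0,0.38,0,0,0,0.7],[-0.004,0,0.5,0,0,0,0.6],[-0.004,0,0.54,0,0,0,0.6],[-0.004,0,0.54,0,0,0,0.6],[-0.004,0,0.54,0,0,0,0],[-0.004,0,0.54,0,0,0,0],[-0.004,0,0.54,0,0,0,0],[-0.004,0,0.54,0,0,0,0]])

```text
time: 3.28
tcp_pos: [581.7, -77.7, 79.0]
tcp_rot: [3.14, 0.001, 3.003]
force: [2.7, 13.1, 1.8]
gripper_width: 21.7
grasp_force: 25.0
```

Request:
step_arm(rows=[[0,0.003,0.012,0,0,0,0],[0,0.005,0.024,0,0,0,0],[0,0.005,0.024,0,0,0,0]], grip_force=40)

```text
time: 3.65
tcp_pos: [581.9, -77.1, 71.5]
tcp_rot: [-3.141, 0.001, 3.004]
force: [-0.2, 1.1, 5.4]
gripper_width: 21.8
grasp_force: 40.0
```

Request:
step_arm(rows=[[0.03,0,0,0,0,0,0],[0.06,0,0,0,0,0,0],[0.09,0,0,0,0,0,0],[0.12,0,0,0,0,0,0],[0.15,0,0,0,0,0,0],[0.164,0,0,0,0,0,0],[0.164,0,0,0,0,0,0]])

```text
time: 4.53
tcp_pos: [532.9, -70.3, 71.8]
tcp_rot: [3.142, 0.001, 3.004]
force: [-0.7, 2.3, 4.5]
gripper_width: 21.6
grasp_force: 40.0
```

Request:
step_arm(rows=[[0,0,0,0,0,0,0.5],[0,0,0,0,0,0,0.5],[0,0,0,0,0,0,0.5],[0,0,-0.3,0,0,0,0.6],[0,0,-0.5,0,0,0,0.8],[0,0,-0.5,0,0,0,0.8],[0,0,-0.5,0,0,0,0.8]])

```text
time: 5.4
tcp_pos: [533.6, -70.5, 223.0]
tcp_rot: [-3.141, 0.003, 3.004]
force: [-0.2, 0.3, -0.3]
gripper_width: 73.9
grasp_force: 0.0
```

```bash
sed -i 's/O=np.array(\[654.,-88.5\])/O=np.array([655.5,-87.5])/' h.py; python3 - <<'E'
from h import *
s=st();c=cal("wrist",s);p,d=read_camera("wrist")
cv2.imwrite("pics/w2.png",p[:,:,::-1]);P=cloud(c,d)
hsv=cv2.cvtColor(p,cv2.COLOR_RGB2HSV)
m=(hsv[...,0]<14)&(hsv[...,1]>150)&(hsv[...,2]>100)
for b in blobs(m,60):
    q=P[b[2]];z=q[:,2];t=q[z>np.percentile(z,60)];print("btn",b[0].round(1),b[1],np.percentile(z,[10,30,50,70,80,90,98]).round(1),rack(q.mean(0)))
sl=(P[...,2]>38)&(P[...,2]<46)&(hsv[...,1]<60)
for b in blobs(sl,300):print("sleeve z",np.median(P[b[2]][:,2]).round(1))
p2,d2=read_camera("top");c2=cal("top");P2=cloud(c2,d2)
for x in lids(p2,d2,c2):print(x,rack(x[0]).round(1))
E
```

```text
t 5.4 tcp [533.6 -70.5 223. ] rack [-1.231e+02  1.000e-01] rot [-3.141e+00  3.000e-03  3.004e+00] w 73.9 F [-0.2  0.3 -0.3] g 0.0
btn [257.5 164.6] 80 [56.1 62.2 68.5 70.8 75.5 76.1 76.5] [-143.02916743    0.74941636]
btn [252.2 192.3] 106 [72.5 73.6 74.3 75.  76.1 76.4 79.5] [-117.20859625   -4.29997068]
sleeve z 42.6
(array([ 578. , -313.8]), array([359.8, 178.9]), np.int64(125)) [ -45.7 -234.8]
(array([493.4,  66.2]), array([243.6, 202.1]), np.int64(131)) [-181.7  130. ]
(array([490. , 172.1]), array([211.4, 202.5]), np.int64(128)) [-199.6  234.4]
(array([475.2, 294.3]), array([174.1, 206.2]), np.int64(134)) [-231.1  353.4]
(array([ 477.1, -421.6]), array([393.3, 210.3]), np.int64(149)) [-130.8 -355.4]
(array([ 452.6, -311.6]), array([359.4, 217.1]), np.int64(145)) [-170.2 -249.9]
```

View pics/w2.png

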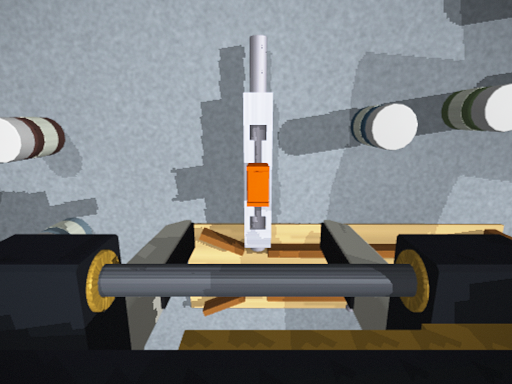

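The wrist view shows the button at (258,185), up in the middle hole: its top is at 74 mm and an empty hole shows on each side. The gate is open. Next I turn the tool and go to the grey jar.

Request:
step_arm(rows=[[-0.258,-0.783,0.177,0,0,1,0.9],[-0.258,-0.783,0.177,0,0,1,0.9],[-0.258,-0.783,0.177,0,0,1,0.9],[-0.258,-0.783,0.177,0,0,1,0.9],[-0.258,-0.783,0.177,0,0,1,0.9],[-0.258,-0.783,0.177,0,0,1,0.9],[-0.258,-0.783,0.177,0,0,1,0.9],[-0.258,-0.783,0.177,0,0,1,0.9],[-0.258,-0.783,0.177,0,0,1,0.9],[-0.258,-0.783,0.177,0,0,1,0.9],[-0.258,-0.783,0.177,0,0,1,0.9]], grip_force=20)

```text
time: 6.88
tcp_pos: [577.1, -313.4, 167.2]
tcp_rot: [-3.14, -0.001, 1.435]
force: [-0.2, 0.1, -0.1]
gripper_width: 83.5
grasp_force: 0.0
```

```bash
python3 - <<'E'
from h import *
s=st();c=cal("wrist",s);p,d=read_camera("wrist")
cv2.imwrite("pics/w3.png",p[:,:,::-1]);P=cloud(c,d)
for x in lids(p,d,c,150,20000):print(x,rack(x[0]).round(1))
print(go(-45.7,-234.8,67,np.pi/2))
E
```

```text
t 6.88 tcp [ 577.1 -313.4  167.2] rack [ -46.6 -234.5] rot [-3.140e+00 -1.000e-03  1.435e+00] w 83.5 F [-0.2  0.1 -0.1] g 0.0
(array([ 579.9, -311.5]), array([258.6, 199.3]), np.int64(2195)) [ -44.1 -232.3]
(array([ 457.4, -310. ]), array([112.5, 216.7]), np.int64(2143)) [-165.6 -247.6]
(array([ 482.3, -418.5]), array([168.5, 325. ]), np.int64(1796)) [-126.1 -351.7]
[-0.0008, 0.0032, 0.335, -0.0007, -0.0003, 0.0012]
```

View pics/w3.png

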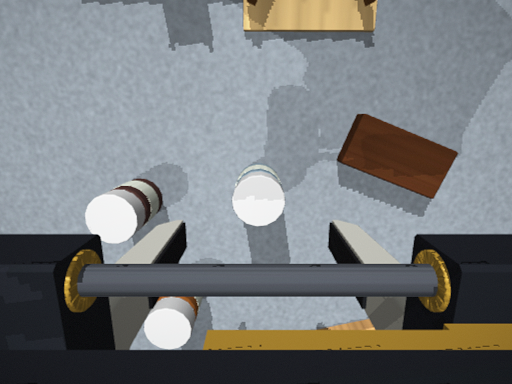

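The view shows the grey jar's lid at (258,199) centred between the fingers. The brown jar is at (112,217), ochre at (168,325) and the block at (400,155), clear of the fingers.

Request:
step_arm(rows=[[0.004,0.006,0.17,0,0,0,0.9],[0.004,0.006,0.28,0,0,0,0.9],[0.004,0.006,0.335,0,0,0,0.9],[0.004,0.006,0.335,0,0,0,0.9],[0.004,0.006,0.335,0,0,0,0.3],[0.004,0.006,0.335,0,0,0,0.3],[0.004,0.006,0.335,0,0,0,0.3],[0.004,0.006,0.335,0,0,0,0.3],[0.004,0.006,0.3,0,0,0,0.3],[0.004,0.006,0.2,0,0,0,0.3],[0.004,0.006,0.2,0,0,0,0.3]])

```text
time: 8.3
tcp_pos: [580.4, -313.3, 110.8]
tcp_rot: [3.138, 0.002, 1.433]
force: [-0.4, 0.1, -1.7]
gripper_width: 43.4
grasp_force: 20.0
```

```bash
python3 - <<'E'
from h import *
s=st();print(go(0,-75,110,np.pi/2));print(go(0,-75,75,np.pi/2));print(go(0,40,75,np.pi/2))
E
```

```text
t 8.3 tcp [ 580.4 -313.3  110.8] rack [ -43.3 -234. ] rot [3.138e+00 2.000e-03 1.433e+00] w 43.4 F [-0.4  0.1 -1.7] g 20.0
[0.5299, 0.1447, 0.0023, 0.0025, 0.0011, 0.0003]
[0.5301, 0.1443, 0.119, 0.0025, 0.0011, 0.0003]
[0.9135, 0.1444, 0.1183, 0.0025, 0.0011, 0.0003]
```

Request:
step_arm(rows=[[0.15,0.05,0,0,0,0,0.3],[0.35,0.1,0,0,0,0,0.3],[0.5,0.144,0,0,0,0,0.3],[0.58,0.144,0,0,0,0,0.3],[0.58,0.144,0.06,0,0,0,0.3],[0.58,0.144,0.12,0,0,0,0.3],[0.58,0.144,0.12,0,0,0,0.3]])

```text
time: 9.18
tcp_pos: [644.9, -147.6, 70.5]
tcp_rot: [-3.14, -0.0, 1.432]
force: [-0.2, 0.1, -2.1]
gripper_width: 43.4
grasp_force: 20.0
```

```bash
python3 - <<'E'
from h import *
s=st();c=cal("wrist",s);p,d=read_camera("wrist")
cv2.imwrite("pics/w4.png",p[:,:,::-1]);P=cloud(c,d)
Q=P[...,:2]-O;X=Q@RX;Y=Q@RY
for lo,hi in((30,60),(70,100),(120,150)):
  for sx in(-1,1):
    q=(P[...,2]>24)&(P[...,2]<33)&(Y>lo)&(Y<hi)&(X*sx>15)&(X*sx<45)
    if q.sum()>20:print(lo,sx,q.sum(),np.percentile(X[q],[3,50,97]).round(1))
E
```

```text
t 9.18 tcp [ 644.9 -147.6   70.5] rack [ -2.3 -61. ] rot [-3.14  -0.     1.432] w 43.4 F [-0.2  0.1 -2.1] g 20.0
30 -1 1080 [-32.9 -28.  -23.4]
30 1 1091 [26.6 31.2 36.2]
```

View pics/w4.png

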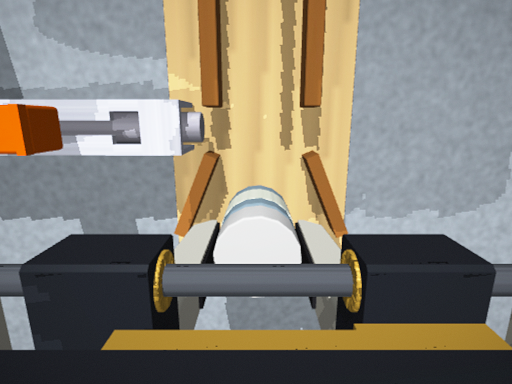

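The grey jar is held upright at the mouth, with its lid at (258,235) between the wings. The rails' inner edges are at columns 221 and 301, so the lane centre is about 3 mm towards +x. I correct for that and slide in.

Request:
step_arm(rows=[[0.03,0.01,0,0,0,0,0.3],[0.09,0.01,0,0,0,0,0.3],[0.15,0.01,0,0,0,0,0.3],[0.21,0.01,0,0,0,0,0.3],[0.27,0.01,0,0,0,0,0.3],[0.33,0.01,0,0,0,0,0.3],[0.34,0.01,0,0,0,0,0.3],[0.34,0.01,0,0,0,0,0.3]])

```text
time: 10.22
tcp_pos: [662.9, -45.6, 72.3]
tcp_rot: [3.142, 0.0, 1.434]
force: [-0.1, -0.8, -1.6]
gripper_width: 43.8
grasp_force: 20.0
```

```bash
python3 - <<'E'
from h import *
s=st();c=cal("wrist",s);p,d=read_camera("wrist")
P=cloud(c,d)
Q=P[...,:2]-O;X=Q@RX;Y=Q@RY
for lo,hi in((70,90),(100,120),(130,150)):
  for sx in(-1,1):
    q=(P[...,2]>24)&(P[...,2]<33)&(Y>lo)&(Y<hi)&(X*sx>15)&(X*sx<45)
    if q.sum()>20:print(lo,sx,q.sum(),np.percentile(X[q],[3,50,97]).round(1))
E
```

```text
t 10.22 tcp [662.9 -45.6  72.3] rack [ 1.6 42.5] rot [3.142 0.    1.434] w 43.8 F [-0.1 -0.8 -1.6] g 20.0
70 -1 537 [-32.8 -27.9 -23.2]
70 1 530 [26.8 31.4 36.3]
100 -1 588 [-32.8 -27.9 -23.2]
100 1 598 [26.8 31.5 36.4]
130 -1 683 [-32.8 -27.9 -23.2]
130 1 680 [26.8 31.4 36.3]
```

Request:
step_arm(rows=[[0,0,0.007,0,0,0,0.3],[0,0,0.007,0,0,0,0.65],[0,0,0.007,0,0,0,0.65],[0,0,0.007,0,0,0,0.65],[0,0,-0.2,0,0,0,0.65],[-0.1,0,-0.33,0,0,0,0.9],[-0.97,-0.565,-0.33,0,0,0,0.9],[-0.97,-0.565,-0.33,0,0,0,0.9],[-0.97,-0.565,-0.33,0,0,0,0.9],[-0.97,-0.565,-0.33,0,0,0,0.9],[-0.97,-0.565,-0.33,0,0,0,0.9],[-0.97,-0.565,-0.33,0,0,0,0.9]])

```text
time: 11.78
tcp_pos: [453.0, -313.2, 171.6]
tcp_rot: [3.141, 0.001, 1.429]
force: [0.3, -0.5, 1.0]
gripper_width: 83.6
grasp_force: 0.0
```

```bash
sed -i 's/O=np.array(\[655.5,-87.5\])/O=np.array([657.,-87.7])/' h.py
cat > look.py <<'E'
from h import *
import sys
s=st();c=cal("wrist",s);p,d=read_camera("wrist")
print("wrist lids");L=lids(p,d,c,150,20000)
for x in L:print(rack(x[0]).round(1),x[1])
p,d=read_camera("top");c=cal("top");T=lids(p,d,c)
print("top");[print(rack(x[0]).round(1),x[1],x[2]) for x in T]
r=rack(s["tcp_pos"])
if L:
    b=min((rack(x[0]) for x in L),key=lambda q:np.hypot(*(q-r)));print("nearest",b.round(1),"go@67",go(*b,67,np.pi/2))
E
python3 look.py
```

```text
t 11.78 tcp [ 453.  -313.2  171.6] rack [-171.1 -251.4] rot [3.141e+00 1.000e-03 1.429e+00] w 83.6 F [ 0.3 -0.5  1. ] g 0.0
wrist lids
[-168.6 -248.3] [258.4 196.8]
[-129.1 -357.6] [301.5 311.5]
top
[-0.2 40.8] [279.1 152.1] 138
[-201.3  234.5] [211.4 202.5] 130
[-232.6  353. ] [174.2 206.2] 137
[-198.2  109.4] [249.1 207.6] 135
nearest [-168.6 -248.3] go@67 [0.0015, 0.0023, 0.3485, 0.0003, 0.0, -0.0005]
```

Grey stands in the lane at rack (0, 41). The blue jar was knocked to (-198, 109), so I'll take it from there. Brown is below the gripper.

Request:
step_arm(rows=[[0.002,0.002,0.18,0,0,0,0.9],[0.002,0.002,0.29,0,0,0,0.9],[0.002,0.002,0.348,0,0,0,0.9],[0.002,0.002,0.348,0,0,0,0.9],[0.002,0.002,0.348,0,0,0,0.3],[0.002,0.002,0.348,0,0,0,0.3],[0.002,0.002,0.348,0,0,0,0.3],[0.002,0.002,0.348,0,0,0,0.3],[0.002,0.002,0.3,0,0,0,0.3],[0.002,0.002,0.2,0,0,0,0.3],[0.002,0.002,0.2,0,0,0,0.3]])

```text
time: 13.25
tcp_pos: [456.8, -310.9, 113.6]
tcp_rot: [3.138, 0.002, 1.433]
force: [-0.1, 0.1, -2.7]
gripper_width: 43.5
grasp_force: 20.0
```

```bash
cat > mouth.py <<'E'
from h import *
s=st();print("mouth hi",go(0,-62,112,np.pi/2));print("mouth lo",go(0,-62,74,np.pi/2));print("in",go(0,40,73,np.pi/2))
E
python3 mouth.py
```

```text
t 13.25 tcp [ 456.8 -310.9  113.6] rack [-167.7 -248.6] rot [3.138e+00 2.000e-03 1.433e+00] w 43.5 F [-0.1  0.1 -2.7] g 20.0
mouth hi [0.6216, 0.5591, 0.006, 0.0023, 0.0014, 0.0003]
mouth lo [0.6219, 0.5587, 0.1326, 0.0023, 0.0014, 0.0003]
in [0.9619, 0.5588, 0.1353, 0.0023, 0.0014, 0.0003]
```

Request:
step_arm(rows=[[0.1,0.1,0,0,0,0,0.3],[0.25,0.25,0,0,0,0,0.3],[0.4,0.4,0,0,0,0,0.3],[0.55,0.52,0,0,0,0,0.3],[0.62,0.559,0,0,0,0,0.3],[0.62,0.559,0.03,0,0,0,0.3],[0.62,0.559,0.09,0,0,0,0.3],[0.62,0.559,0.125,0,0,0,0.3],[0.62,0.559,0.125,0,0,0,0.3]])

```text
time: 14.38
tcp_pos: [646.1, -150.0, 73.1]
tcp_rot: [-3.139, -0.0, 1.432]
force: [-3.2, -0.6, 3.3]
gripper_width: 43.6
grasp_force: 20.0
```

```bash
python3 mouth.py
```

```text
t 14.38 tcp [ 646.1 -150.    73.1] rack [ -2.3 -63.2] rot [-3.139 -0.     1.432] w 43.6 F [-3.2 -0.6  3.3] g 20.0
mouth hi [0.0041, 0.0073, -0.1297, -0.0014, -0.0001, -0.0007]
mouth lo [0.0041, 0.0076, -0.0031, -0.0014, -0.0001, -0.0007]
in [0.3441, 0.0072, 0.0003, -0.0014, -0.0001, -0.0007]
```

Request:
step_arm(rows=[[0.05,0.007,-0.004,0,0,0,0.3],[0.12,0.007,-0.004,0,0,0,0.3],[0.19,0.007,-0.004,0,0,0,0.3],[0.26,0.007,-0.004,0,0,0,0.3],[0.32,0.007,-0.004,0,0,0,0.3],[0.344,0.007,-0.004,0,0,0,0.3],[0.344,0.007,-0.001,0,0,0,0.3],[0.344,0.007,0,0,0,0,0.65],[0.344,0.007,0,0,0,0,0.65],[0.344,0.007,0,0,0,0,0.65],[0.344,0.007,-0.2,0,0,0,0.65],[0.2,0,-0.33,0,0,0,0.9]])

```text
time: 15.88
tcp_pos: [656.4, -88.2, 175.3]
tcp_rot: [3.14, -0.0, 1.436]
force: [0.7, -0.1, 0.1]
gripper_width: 66.2
grasp_force: 0.0
```

```bash
python3 look.py; python3 -c "
from h import *
print(go(-130.5,-357,170,np.pi/2))"
```

```text
t 15.88 tcp [656.4 -88.2 175.3] rack [-0.5 -0.6] rot [ 3.14  -0.     1.436] w 66.2 F [ 0.7 -0.1  0.1] g 0.0
wrist lids
[-185.4  109.6] [11.5 58. ]
[ 1.8 84.7] [258.5  93.7]
[ 2.4 39.4] [258.9 152. ]
top
[-0.6 84.2] [266.2 150.2] 112
[-201.6  234.4] [211.4 202.6] 132
[-232.9  353. ] [174.2 206.3] 135
[-198.6  109.2] [249.1 207.7] 137
[-132.3 -355.2] [393.2 210.2] 153
nearest [ 2.4 39.4] go@67 [0.1488, 0.0022, 0.3694, 0.0049, 0.0008, -0.0013]
[-1.1739, -0.4355, 0.0243, 0.0049, 0.0008, -0.0013]
```

Request:
step_arm(rows=[[-0.98,-0.436,0,0,0,0,0.9],[-0.98,-0.436,0,0,0,0,0.9],[-0.98,-0.436,0,0,0,0,0.9],[-0.98,-0.436,0,0,0,0,0.9],[-0.98,-0.436,0,0,0,0,0.9],[-0.98,-0.436,0,0,0,0,0.9],[-0.98,-0.436,0,0,0,0,0.9]])

```text
time: 16.85
tcp_pos: [485.7, -362.4, 172.2]
tcp_rot: [-3.141, -0.001, 1.432]
force: [0.5, 0.0, 0.1]
gripper_width: 83.4
grasp_force: 0.0
```

```bash
python3 look.py; python3 look.py
```

```text
t 16.85 tcp [ 485.7 -362.4  172.2] rack [-131.9 -295.7] rot [-3.141e+00 -1.000e-03  1.432e+00] w 83.4 F [0.5 0.  0.1] g 0.0
wrist lids
[-128.9 -343. ] [258.9 252.4]
top
[-0.6 83.1] [266.5 150.3] 126
[ 0.5 38. ] [280. 152.] 138
[-201.4  234.4] [211.4 202.6] 131
[-232.8  352.9] [174.2 206.3] 138
[-198.2  109.4] [249.1 207.6] 133
nearest [-128.9 -343. ] go@67 [-0.1615, 0.0077, 0.3515, -0.0002, -0.0003, 0.001]
t 16.95 tcp [ 486.5 -361.4  172.5] rack [-131.2 -294.6] rot [-3.141e+00 -1.000e-03  1.435e+00] w 83.7 F [ 0.1  0.5 -0. ] g 0.0
wrist lids
[-129.  -342.4] [258.  252.9]
top
[-0.6 83. ] [266.5 150.3] 126
[ 0.5 38. ] [280. 152.] 138
[-201.6  234.4] [211.3 202.6] 129
[-232.8  352.9] [174.2 206.3] 138
[-198.2  109.4] [249.1 207.6] 135
nearest [-129.  -342.4] go@67 [-0.1596, 0.0069, 0.3521, -0.0001, -0.0002, 0.0014]
```

Request:
step_arm(rows=[[-0.15,0.005,0.06,0,0,0,0.9],[-0.206,0.005,0.2,0,0,0,0.9],[-0.206,0.005,0.3,0,0,0,0.9],[-0.206,0.005,0.352,0,0,0,0.9],[-0.206,0.005,0.352,0,0,0,0.9],[-0.206,0.005,0.352,0,0,0,0.3],[-0.206,0.005,0.352,0,0,0,0.3],[-0.206,0.005,0.352,0,0,0,0.3],[-0.206,0.005,0.352,0,0,0,0.3],[-0.15,0.005,0.2,0,0,0,0.3],[-0.05,0.1,0.2,0,0,0,0.3],[0.1,0.2,0.2,0,0,0,0.3]])

```text
time: 18.55
tcp_pos: [549.9, -341.2, 113.4]
tcp_rot: [3.141, 0.001, 1.431]
force: [0.4, 0.0, -1.8]
gripper_width: 43.5
grasp_force: 19.9
```

```bash
python3 mouth.py
```

```text
t 18.55 tcp [ 549.9 -341.2  113.4] rack [ -71.2 -265.8] rot [3.141e+00 1.000e-03 1.431e+00] w 43.5 F [ 0.4  0.  -1.8] g 19.9
mouth hi [0.6798, 0.2363, 0.0046, 0.0006, 0.0004, -0.0009]
mouth lo [0.6799, 0.2362, 0.1313, 0.0006, 0.0004, -0.0009]
in [1.0199, 0.2357, 0.1344, 0.0006, 0.0004, -0.0009]
```

Request:
step_arm(rows=[[0.15,0.06,0,0,0,0,0.3],[0.32,0.13,0,0,0,0,0.3],[0.5,0.2,0,0,0,0,0.3],[0.62,0.234,0,0,0,0,0.3],[0.676,0.236,0.02,0,0,0,0.3],[0.676,0.236,0.08,0,0,0,0.3],[0.676,0.236,0.125,0,0,0,0.3],[0.676,0.236,0.125,0,0,0,0.3]])

```text
time: 19.55
tcp_pos: [648.6, -152.1, 76.2]
tcp_rot: [3.137, 0.001, 1.432]
force: [4.9, 2.9, 9.3]
gripper_width: 43.5
grasp_force: 20.0
```

```bash
python3 mouth.py
```

```text
t 19.55 tcp [ 648.6 -152.1   76.2] rack [  0.5 -65. ] rot [3.137e+00 1.000e-03 1.432e+00] w 43.5 F [4.9 2.9 9.3] g 20.0
mouth hi [0.0099, -0.0011, -0.1192, 0.0032, 0.0004, -0.0008]
mouth lo [0.01, -0.0017, 0.0074, 0.0032, 0.0004, -0.0008]
in [0.35, -0.0021, 0.0106, 0.0032, 0.0004, -0.0008]
```

Request:
step_arm(rows=[[0.01,0,-0.008,0,0,0,0.3],[0.08,0,-0.01,0,0,0,0.3],[0.15,0,-0.01,0,0,0,0.3],[0.22,0,-0.01,0,0,0,0.3],[0.29,0,-0.01,0,0,0,0.3],[0.35,0,-0.01,0,0,0,0.3],[0.35,0,-0.003,0,0,0,0.3],[0.35,0,-0.003,0,0,0,0.65],[0.35,0,-0.003,0,0,0,0.65],[0.35,0,-0.003,0,0,0,0.65],[0.35,0,-0.18,0,0,0,0.65],[0.35,0,-0.33,0,0,0,0.9]])

```text
time: 21.05
tcp_pos: [661.7, -46.4, 175.9]
tcp_rot: [3.141, -0.0, 1.433]
force: [0.3, -0.6, -0.4]
gripper_width: 66.3
grasp_force: 0.0
```

```bash
python3 look.py; python3 -c "
from h import *
print(go(-197,110,170,np.pi/2))"
```

```text
t 21.05 tcp [661.7 -46.4 175.9] rack [-1.1 41.5] rot [ 3.141 -0.     1.433] w 66.3 F [ 0.3 -0.6 -0.4] g 0.0
wrist lids
[ 12.8 131. ] [273.2  88.1]
[-10.6 130.9] [243.1  88.3]
[-189.9  110.5] [ 17.5 115. ]
[ 3.1 84.4] [260.5 148.4]
[ 0.3 39.3] [257.  201.6]
top
[-202.1  234. ] [211.4 202.8] 134
[-232.6  353.2] [174.1 206.2] 136
nearest [ 0.3 39.3] go@67 [-0.0077, -0.006, 0.3763, 0.0054, -0.0, 0.0]
[0.2279, -0.6607, 0.0273, 0.0054, -0.0, 0.0]
```

Three jars now stand in file at rack y = 131, 84 and 39. Next is blue.

Request:
step_arm(rows=[[0.228,-0.66,0.015,0,0,0,0.9],[0.228,-0.66,0.015,0,0,0,0.9],[0.228,-0.66,0.015,0,0,0,0.9],[0.228,-0.66,0.015,0,0,0,0.9],[0.228,-0.66,0.015,0,0,0,0.9],[0.228,-0.66,0.015,0,0,0,0.9]])

```text
time: 21.9
tcp_pos: [475.8, 48.4, 169.8]
tcp_rot: [3.141, -0.0, 1.433]
force: [-0.2, 0.6, -0.2]
gripper_width: 83.4
grasp_force: 0.0
```

```bash
python3 look.py
```

```text
t 21.9 tcp [475.8  48.4 169.8] rack [-198.1  109.9] rot [ 3.141 -0.     1.433] w 83.4 F [-0.2  0.6 -0.2] g 0.0
wrist lids
[-198.8  235.8] [254.4  34.7]
[ -3.9 117.2] [490.6 192.7]
[-195.3  111.5] [258.7 199.1]
top
[-2.6 97.3] [262.2 150.2] 177
[-1.5 38.2] [279.8 152.6] 132
[-201.5  236.6] [210.7 202.5] 111
[-232.1  353.1] [174.2 206.1] 130
nearest [-195.3  111.5] go@67 [0.0056, 0.0097, 0.3422, 0.0001, 0.0, -0.0002]
```

Request:
step_arm(rows=[[0.004,0.005,0.18,0,0,0,0.9],[0.004,0.005,0.29,0,0,0,0.9],[0.004,0.005,0.338,0,0,0,0.9],[0.004,0.005,0.338,0,0,0,0.9],[0.004,0.005,0.338,0,0,0,0.3],[0.004,0.005,0.338,0,0,0,0.3],[0.004,0.005,0.338,0,0,0,0.3],[0.004,0.005,0.338,0,0,0,0.3],[0.004,0.005,0.25,0,0,0,0.3],[0.004,0.005,0.1,0,0,0,0.3],[0.0,0.005,0.02,0,0,0,0.3],[-0.1,0.1,0.02,0,0,0,0.3]])

```text
time: 23.5
tcp_pos: [500.8, 15.8, 165.8]
tcp_rot: [3.139, -0.0, 1.436]
force: [0.7, -0.5, -1.4]
gripper_width: 43.9
grasp_force: 19.9
```

```bash
python3 mouth.py
```

```text
t 23.5 tcp [500.8  15.8 165.8] rack [-168.9   81. ] rot [ 3.139 -0.     1.436] w 43.9 F [ 0.7 -0.5 -1.4] g 19.9
mouth hi [-0.4785, 0.5612, 0.1807, 0.0017, -0.0003, 0.0019]
mouth lo [-0.4786, 0.5609, 0.3074, 0.0017, -0.0003, 0.0019]
in [-0.1386, 0.5619, 0.3109, 0.0017, -0.0003, 0.0019]
```

Request:
step_arm(rows=[[-0.15,0.15,0,0,0,0,0.3],[-0.32,0.32,0,0,0,0,0.3],[-0.45,0.48,0,0,0,0,0.3],[-0.48,0.56,0,0,0,0,0.3],[-0.48,0.562,0,0,0,0,0.3],[-0.48,0.562,0.12,0,0,0,0.3],[-0.48,0.562,0.22,0,0,0,0.3],[-0.48,0.562,0.275,0,0,0,0.3],[-0.48,0.562,0.296,0,0,0,0.3],[-0.48,0.562,0.296,0,0,0,0.3]])

```text
time: 24.75
tcp_pos: [647.8, -150.4, 77.5]
tcp_rot: [3.141, 0.0, 1.434]
force: [-8.0, 0.8, 15.2]
gripper_width: 43.7
grasp_force: 20.0
```

```bash
python3 mouth.py
```

```text
t 24.75 tcp [ 647.8 -150.4   77.5] rack [ -0.5 -63.3] rot [3.141 0.    1.434] w 43.7 F [-8.   0.8 15.2] g 20.0
mouth hi [0.0044, 0.0019, -0.1149, 0.0004, 0.0002, 0.0007]
mouth lo [0.0045, 0.0018, 0.0118, 0.0004, 0.0002, 0.0007]
in [0.3445, 0.0022, 0.015, 0.0004, 0.0002, 0.0007]
```

Request:
step_arm(rows=[[0.01,0.002,-0.008,0,0,0,0.3],[0.08,0.002,-0.01,0,0,0,0.3],[0.15,0.002,-0.01,0,0,0,0.3],[0.22,0.002,-0.01,0,0,0,0.3],[0.29,0.002,-0.01,0,0,0,0.3],[0.345,0.002,-0.01,0,0,0,0.3],[0.345,0.002,-0.004,0,0,0,0.3],[0.345,0.002,-0.004,0,0,0,0.65],[0.345,0.002,-0.004,0,0,0,0.65],[0.345,0.002,-0.004,0,0,0,0.65],[0.345,0.002,-0.18,0,0,0,0.65],[0.345,0.002,-0.33,0,0,0,0.9]])

```text
time: 26.25
tcp_pos: [662.5, -48.5, 175.4]
tcp_rot: [-3.142, -0.0, 1.433]
force: [-0.4, 0.3, 1.3]
gripper_width: 66.4
grasp_force: 0.0
```

```bash
python3 look.py; python3 -c "
from h import *
print(go(-200,236,170,np.pi/2))
p,d=read_camera('wrist');cv2.imwrite('pics/w5.png',p[:,:,::-1])"
```

```text
t 26.25 tcp [662.5 -48.5 175.4] rack [ 0.1 39.6] rot [-3.142 -0.     1.433] w 66.4 F [-0.4  0.3  1.3] g 0.0
wrist lids
[-10.8 175.1] [240.7  22.5]
[ 13.5 174.7] [273.6  23.1]
[ 13.4 132.3] [272.7  83.7]
[-10.2 131.5] [242.1  84.7]
[ 0.9 64.2] [256.4 170.6]
top
[-201.9  233.9] [211.5 202.7] 136
[-232.6  353.2] [174.1 206.2] 135
nearest [ 0.9 64.2] go@67 [0.0818, -0.0078, 0.3747, 0.0053, -0.0, 0.0001]
[0.6545, -0.6744, 0.0259, 0.0053, -0.0, 0.0001]
```

View pics/w5.png

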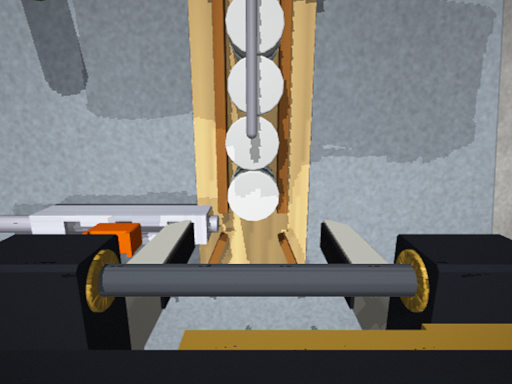

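The wrist view shows four upright jars in single file at rows 22, 84, 142 and 195. The rod is above the inner ones and the gate tube end, at (215,224), is clear. Next is sage.

Request:
step_arm(rows=[[0.1,-0.3,0.015,0,0,0,0.9],[0.65,-0.674,0.015,0,0,0,0.9],[0.65,-0.674,0.015,0,0,0,0.9],[0.65,-0.674,0.015,0,0,0,0.9],[0.65,-0.674,0.015,0,0,0,0.9],[0.65,-0.674,0.015,0,0,0,0.9],[0.65,-0.674,0.015,0,0,0,0.9],[0.65,-0.674,0.015,0,0,0,0.9]])

```text
time: 27.4
tcp_pos: [489.4, 171.6, 169.1]
tcp_rot: [-3.141, 0.0, 1.432]
force: [-0.2, -0.4, -0.2]
gripper_width: 83.7
grasp_force: 0.0
```

```bash
python3 look.py
```

```text
t 27.4 tcp [489.4 171.6 169.1] rack [-201.6  233.8] rot [-3.141  0.     1.432] w 83.7 F [-0.2 -0.4 -0.2] g 0.0
wrist lids
[-230.1  354.9] [216.3  41.5]
[-198.5  236.9] [259.2 197.7]
top
[-263.2 -679.2] [489.4 266.8] 70
nearest [-198.5  236.9] go@67 [0.0097, 0.0107, 0.341, -0.0001, 0.0001, -0.0006]
```

Request:
step_arm(rows=[[0.007,0.007,0.18,0,0,0,0.9],[0.007,0.007,0.29,0,0,0,0.9],[0.007,0.007,0.334,0,0,0,0.9],[0.007,0.007,0.334,0,0,0,0.9],[0.007,0.007,0.334,0,0,0,0.3],[0.007,0.007,0.334,0,0,0,0.3],[0.007,0.007,0.334,0,0,0,0.3],[0.007,0.007,0.334,0,0,0,0.3],[0.007,0.007,0.25,0,0,0,0.3],[0.007,0.007,0.1,0,0,0,0.3],[0.0,0.007,0.01,0,0,0,0.3],[-0.12,0.05,0.01,0,0,0,0.3]])

```text
time: 29.0
tcp_pos: [499.6, 135.8, 168.6]
tcp_rot: [3.138, -0.001, 1.436]
force: [1.2, -1.2, -1.5]
gripper_width: 43.5
grasp_force: 20.0
```

```bash
python3 mouth.py
```

```text
t 29.0 tcp [499.6 135.8 168.6] rack [-186.6  199.8] rot [ 3.138e+00 -1.000e-03  1.436e+00] w 43.5 F [ 1.2 -1.2 -1.5] g 20.0
mouth hi [-0.8748, 0.6186, 0.1898, 0.0023, -0.0009, 0.002]
mouth lo [-0.875, 0.6182, 0.3164, 0.0023, -0.0009, 0.002]
in [-0.535, 0.6192, 0.3203, 0.0023, -0.0009, 0.002]
```

Request:
step_arm(rows=[[-0.16,0.12,0,0,0,0,0.3],[-0.32,0.24,0,0,0,0,0.3],[-0.48,0.36,0,0,0,0,0.3],[-0.64,0.48,0,0,0,0,0.3],[-0.8,0.58,0,0,0,0,0.3],[-0.87,0.62,0,0,0,0,0.3],[-0.872,0.62,0,0,0,0,0.3],[-0.872,0.62,0.12,0,0,0,0.3],[-0.872,0.62,0.22,0,0,0,0.3],[-0.872,0.62,0.275,0,0,0,0.3],[-0.872,0.62,0.296,0,0,0,0.3],[-0.872,0.62,0.296,0,0,0,0.3]])

```text
time: 30.5
tcp_pos: [647.5, -149.1, 80.0]
tcp_rot: [3.141, 0.0, 1.434]
force: [-6.5, 1.0, 13.9]
gripper_width: 43.5
grasp_force: 20.0
```

```bash
python3 mouth.py
```

```text
t 30.5 tcp [ 647.5 -149.1   80. ] rack [ -1.  -62.1] rot [3.141 0.    1.434] w 43.5 F [-6.5  1.  13.9] g 20.0
mouth hi [0.0003, 0.0034, -0.1067, 0.0004, 0.0001, 0.0008]
mouth lo [0.0003, 0.0033, 0.02, 0.0004, 0.0001, 0.0008]
in [0.3403, 0.0037, 0.0233, 0.0004, 0.0001, 0.0008]
```

Request:
step_arm(rows=[[0.01,0.003,-0.008,0,0,0,0.3],[0.08,0.003,-0.01,0,0,0,0.3],[0.15,0.003,-0.01,0,0,0,0.3],[0.22,0.003,-0.01,0,0,0,0.3],[0.29,0.003,-0.01,0,0,0,0.3],[0.34,0.003,-0.01,0,0,0,0.3],[0.34,0.003,-0.004,0,0,0,0.3],[0.34,0.003,-0.004,0,0,0,0.65],[0.34,0.003,-0.004,0,0,0,0.65],[0.34,0.003,-0.004,0,0,0,0.65],[0.34,0.003,-0.18,0,0,0,0.65],[0.36,0.003,-0.33,0,0,0,0.9]])

```text
time: 32.0
tcp_pos: [662.9, -43.3, 178.0]
tcp_rot: [-3.141, -0.0, 1.433]
force: [-0.0, -0.6, 0.9]
gripper_width: 66.5
grasp_force: 0.0
```

```bash
python3 look.py; python3 -c "
from h import *
print(go(-231,354.5,170,np.pi/2))"
```

```text
t 32.0 tcp [662.9 -43.3 178. ] rack [-0.2 44.8] rot [-3.141 -0.     1.433] w 66.5 F [-0.  -0.6  0.9] g 0.0
wrist lids
[-10.4 175.6] [241.8  30.3]
[ 12.8 175.9] [272.7  30.1]
[-12.8 131. ] [239.4  92.8]
[ 10.7 131. ] [269.2  92.8]
[-0.  63.3] [255.7 177.3]
top
[-10.5 163. ] [242.3 149.4] 80
[-232.6  353.4] [174.1 206.2] 134
nearest [-0.  63.3] go@67 [0.0593, -0.0097, 0.3838, 0.0053, -0.0001, 0.0003]
[1.0304, -0.7764, 0.0343, 0.0053, -0.0001, 0.0003]
```

Request:
step_arm(rows=[[0.1,-0.2,0.02,0,0,0,0.9],[0.98,-0.776,0.02,0,0,0,0.9],[0.98,-0.776,0.02,0,0,0,0.9],[0.98,-0.776,0.02,0,0,0,0.9],[0.98,-0.776,0.02,0,0,0,0.9],[0.98,-0.776,0.02,0,0,0,0.9],[0.98,-0.776,0.02,0,0,0,0.9],[0.98,-0.776,0.02,0,0,0,0.9],[0.98,-0.776,0.02,0,0,0,0.9]])

```text
time: 33.22
tcp_pos: [473.3, 279.0, 170.5]
tcp_rot: [-3.141, 0.0, 1.432]
force: [0.4, -0.1, 0.4]
gripper_width: 83.7
grasp_force: 0.0
```

```bash
python3 look.py;python3 -c "
from h import *
p,d=read_camera('wrist');cv2.imwrite('pics/w6.png',p[:,:,::-1])"
```

```text
t 33.23 tcp [473.3 279.  170.5] rack [-232.3  338. ] rot [-3.141  0.     1.432] w 83.7 F [ 0.4 -0.1  0.4] g 0.0
wrist lids
[-243.8  467.4] [239.5  29.4]
[-230.   355.6] [258.3 180. ]
top
[-273.2 -597. ] [463.2 265.7] 70
[-263.7 -679.5] [489.4 266.9] 73
nearest [-230.   355.6] go@67 [0.0585, 0.0079, 0.3453, -0.0001, 0.0001, -0.0009]
```

View pics/w6.png

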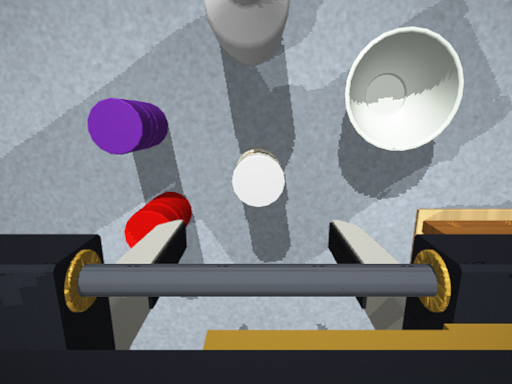

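The view shows the sand jar (white lid, sand body) at (258,180). Around it are purple (125,125), red (155,220), the bottle (250,25) and the bowl (405,90), all clear of the fingers.

Request:
step_arm(rows=[[0.054,0.005,0.16,0,0,0,0.9],[0.054,0.005,0.28,0,0,0,0.9],[0.054,0.005,0.338,0,0,0,0.9],[0.054,0.005,0.338,0,0,0,0.9],[0.054,0.005,0.338,0,0,0,0.3],[0.054,0.005,0.338,0,0,0,0.3],[0.054,0.005,0.338,0,0,0,0.3],[0.054,0.005,0.338,0,0,0,0.3],[0.05,0.005,0.25,0,0,0,0.3],[0.05,0.005,0.1,0,0,0,0.3],[0,0.02,0.01,0,0,0,0.3],[-0.16,0.1,0.01,0,0,0,0.3]])

```text
time: 34.88
tcp_pos: [496.4, 229.5, 169.9]
tcp_rot: [3.138, -0.002, 1.437]
force: [-0.1, -0.1, -2.1]
gripper_width: 43.6
grasp_force: 20.0
```

```bash
python3 mouth.py
```

```text
t 34.88 tcp [496.4 229.5 169.9] rack [-202.7  292.1] rot [ 3.138e+00 -2.000e-03  1.437e+00] w 43.6 F [-0.1 -0.1 -2.1] g 20.0
mouth hi [-1.1833, 0.6706, 0.1929, 0.0022, -0.0013, 0.0023]
mouth lo [-1.1836, 0.6702, 0.3196, 0.0022, -0.0013, 0.0023]
in [-0.8436, 0.6714, 0.3236, 0.0022, -0.0013, 0.0023]
```

Request:
step_arm(rows=[[-0.17,0.05,0,0,0,0,0.3],[-0.34,0.12,0,0,0,0,0.3],[-0.5,0.2,0,0,0,0,0.3],[-0.66,0.3,0,0,0,0,0.3],[-0.82,0.4,0,0,0,0,0.3],[-0.97,0.5,0,0,0,0,0.3],[-0.99,0.6,0,0,0,0,0.3]])

```text
time: 35.75
tcp_pos: [633.7, -93.3, 167.6]
tcp_rot: [-3.141, 0.0, 1.43]
force: [0.4, 0.2, -1.6]
gripper_width: 43.3
grasp_force: 20.0
```

```bash
python3 mouth.py
```

```text
t 35.75 tcp [633.7 -93.3 167.6] rack [-22.3  -8.8] rot [-3.141  0.     1.43 ] w 43.3 F [ 0.4  0.2 -1.6] g 20.0
mouth hi [-0.1771, 0.0749, 0.1853, -0.0003, 0.0002, -0.0017]
mouth lo [-0.1771, 0.075, 0.3119, -0.0003, 0.0002, -0.0017]
in [0.1629, 0.0741, 0.3152, -0.0003, 0.0002, -0.0017]
```

Request:
step_arm(rows=[[-0.12,0.07,0,0,0,0,0.3],[-0.178,0.073,0,0,0,0,0.3],[-0.178,0.073,0,0,0,0,0.3],[-0.178,0.073,0.12,0,0,0,0.3],[-0.178,0.073,0.22,0,0,0,0.3],[-0.178,0.073,0.275,0,0,0,0.3],[-0.178,0.073,0.294,0,0,0,0.3],[-0.178,0.073,0.294,0,0,0,0.3]])

```text
time: 36.75
tcp_pos: [648.2, -145.4, 81.7]
tcp_rot: [3.14, -0.0, 1.434]
force: [-5.3, 2.5, 10.0]
gripper_width: 43.7
grasp_force: 20.0
```

```bash
python3 mouth.py
```

```text
t 36.75 tcp [ 648.2 -145.4   81.7] rack [ -0.8 -58.4] rot [ 3.14  -0.     1.434] w 43.7 F [-5.3  2.5 10. ] g 20.0
mouth hi [-0.012, 0.0027, -0.1011, 0.0008, -0.0, 0.0007]
mouth lo [-0.012, 0.0026, 0.0256, 0.0008, -0.0, 0.0007]
in [0.328, 0.003, 0.029, 0.0008, -0.0, 0.0007]
```

Request:
step_arm(rows=[[0.01,0.003,-0.006,0,0,0,0.3],[0.07,0.003,-0.008,0,0,0,0.3],[0.14,0.003,-0.008,0,0,0,0.3],[0.2,0.003,-0.008,0,0,0,0.3],[0.25,0.003,-0.008,0,0,0,0.3],[0.29,0.003,-0.008,0,0,0,0.3],[0.31,0.003,-0.008,0,0,0,0.3],[0.325,0.003,-0.008,0,0,0,0.3],[0.325,0.003,-0.008,0,0,0,0.3]])

```text
time: 37.88
tcp_pos: [662.0, -49.2, 81.8]
tcp_rot: [-3.141, 0.0, 1.434]
force: [0.0, -1.6, -1.6]
gripper_width: 43.5
grasp_force: 20.0
```

Request:
step_arm(rows=[[0.004,0,0.004,0,0,0,0.3],[0.004,0,0.004,0,0,0,0.65],[0.004,0,0.004,0,0,0,0.65],[0.004,0,0.004,0,0,0,0.65],[0.004,0,-0.2,0,0,0,0.65],[-0.05,0,-0.33,0,0,0,0.9],[-0.1,0,-0.33,0,0,0,0.9],[-0.1,0,-0.33,0,0,0,0.9]])

```text
time: 38.88
tcp_pos: [657.4, -80.1, 179.9]
tcp_rot: [-3.14, -0.0, 1.432]
force: [0.1, 1.6, -0.9]
gripper_width: 82.7
grasp_force: 0.0
```

```bash
python3 look.py;python3 - <<'E'
from h import *
s=st();c=cal("wrist",s);p,d=read_camera('wrist');cv2.imwrite('pics/w7.png',p[:,:,::-1])
P=cloud(c,d);Q=P[...,:2]-O;X=Q@RX;Y=Q@RY
for lo,hi,n in((24,33,"rail"),(66,82,"lids")):
    m=(P[...,2]>lo)&(P[...,2]<hi)&(abs(X)<(36 if n=="rail" else 24))&(Y>0 if n=="lids" else Y>5)
    print(n,np.percentile(Y[m],[0,1,2,5]).round(1))
E
```

```text
t 38.88 tcp [657.4 -80.1 179.9] rack [-0.7  7.6] rot [-3.14  -0.     1.432] w 82.7 F [ 0.1  1.6 -0.9] g 0.0
wrist lids
[-10.6 156.2] [242.    4.7]
[ 13.3 128.8] [273.8  44.9]
[-10.2 128.3] [243.   45.5]
[ 0.9 61.6] [257.6 134.1]
top
[-11.8 210.1] [228.3 147.6] 199
nearest [ 0.9 61.6] go@67 [0.1769, 0.007, 0.3743, -0.0016, -0.0002, 0.0001]
t 38.98 tcp [657.3 -79.1 179.3] rack [-0.9  8.5] rot [-3.139 -0.     1.433] w 83.4 F [ 0.2  0.1 -0.4] g 0.0
rail [ 5.4 14.  16.1 22. ]
lids [17.2 20.6 22.5 27.4]
```

View pics/w7.png

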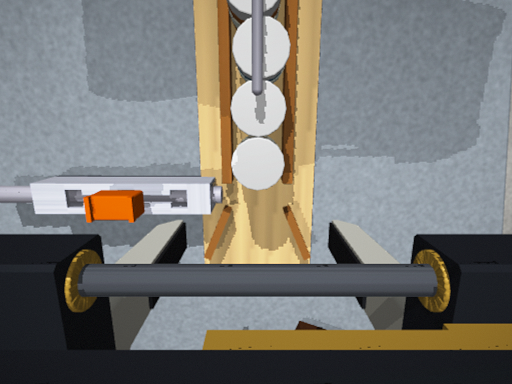

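The view shows six jars in file, the last lid at (258,162) with its centre at about y = 39. The gate tube end at (218,194) is clear. Next I return to the button.

Request:
step_arm(rows=[[-0.027,-0.415,0.1,0,0,-1,0.6],[-0.027,-0.415,0.1,0,0,-1,0.6],[-0.027,-0.415,0.1,0,0,-1,0.6],[-0.027,-0.415,0.1,0,0,-1,0.6],[-0.027,-0.415,0.1,0,0,-1,0.6],[-0.027,-0.415,0.1,0,0,-1,0.6],[-0.027,-0.415,0.1,0,0,-1,0.6],[-0.027,-0.415,0.1,0,0,-1,0.6],[-0.027,-0.415,0.1,0,0,-1,0.6],[-0.027,-0.415,0.1,0,0,-1,0.6],[-0.027,-0.415,0.1,0,0,-1,0.6]])

```text
time: 40.4
tcp_pos: [533.4, -70.1, 150.5]
tcp_rot: [3.142, -0.001, 3.003]
force: [-0.6, -0.1, 0.3]
gripper_width: 55.6
grasp_force: 0.0
```

```bash
python3 - <<'E'
from h import *
s=st();print(go(533,-70.3,78.5,np.pi,world=True))
p,d=read_camera("scene");cv2.imwrite("pics/s2.png",cv2.resize(p[150:320,100:400,::-1],(800,453),interpolation=cv2.INTER_CUBIC))
E
```

```text
t 40.4 tcp [533.4 -70.1 150.5] rack [-124.9    0.4] rot [ 3.142e+00 -1.000e-03  3.003e+00] w 55.6 F [-0.6 -0.1  0.3] g 0.0
[0.0009, -0.0008, 0.2401, 0.0001, -0.0005, -0.0006]
```

View pics/s2.png

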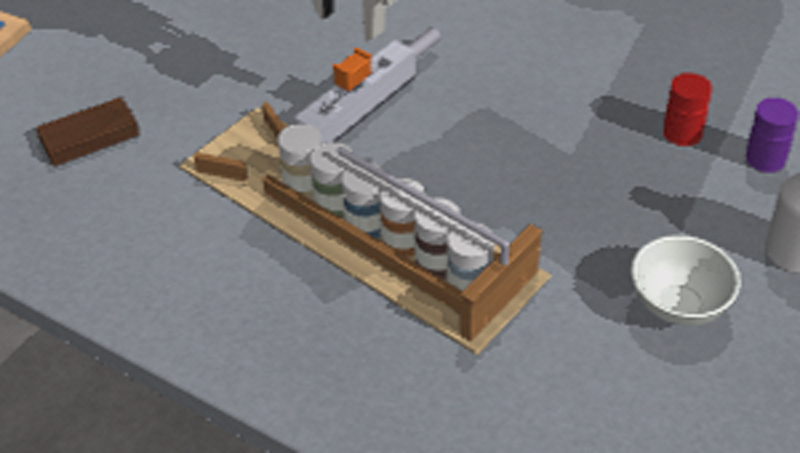

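The scene crop shows all six jars upright in file, from (300,145) to (468,260), with bowl, block and look-alikes untouched. Now I pinch the button, press it and push the tube forward.

Request:
step_arm(rows=[[0.0,0,0.12,0,0,0,0.6],[0.0,0,0.2,0,0,0,0.6],[0.0,0,0.24,0,0,0,0.6],[0.0,0,0.24,0,0,0,0.6],[0.0,0,0.24,0,0,0,0],[0.0,0,0.24,0,0,0,0],[0.0,0,0.24,0,0,0,0],[0.0,0,0.253,0,0,0,0],[0.0,0,0.264,0,0,0,0],[0.0,0,0.264,0,0,0,0]], grip_force=40)

```text
time: 41.7
tcp_pos: [533.8, -70.3, 71.7]
tcp_rot: [3.141, 0.0, 3.004]
force: [1.8, 1.9, 4.4]
gripper_width: 21.7
grasp_force: 40.0
```

Request:
step_arm(rows=[[-0.03,0,0,0,0,0,0],[-0.06,0,0,0,0,0,0],[-0.09,0,0,0,0,0,0],[-0.12,0,0,0,0,0,0],[-0.15,0,0,0,0,0,0],[-0.164,0,0,0,0,0,0],[-0.164,0,0,0,0,0,0]])

```text
time: 42.58
tcp_pos: [582.9, -77.2, 71.9]
tcp_rot: [3.142, 0.001, 3.004]
force: [2.0, 5.0, 4.2]
gripper_width: 22.0
grasp_force: 40.0
```

Request:
step_arm(rows=[[0,0,0,0,0,0,0.5],[0,0,0,0,0,0,0.5],[0,0,0,0,0,0,0.5],[0,0,-0.2,0,0,0,0.6],[0,0,-0.5,0,0,0,0.8],[0,0,-0.5,0,0,0,0.8],[0,0,-0.5,0,0,0,0.8],[0,0,-0.5,0,0,0,0.8]])

```text
time: 43.58
tcp_pos: [581.6, -77.1, 220.4]
tcp_rot: [3.142, -0.002, 3.004]
force: [-0.4, -0.0, -0.4]
gripper_width: 74.3
grasp_force: 0.0
```

```bash
python3 - <<'E'
from h import *
s=st();c=cal("wrist",s);p,d=read_camera("wrist")
cv2.imwrite("pics/w8.png",p[:,:,::-1]);P=cloud(c,d)
hsv=cv2.cvtColor(p,cv2.COLOR_RGB2HSV)
m=(hsv[...,0]<14)&(hsv[...,1]>150)&(hsv[...,2]>100)
for b in blobs(m,60):
    q=P[b[2]];z=q[:,2];print("btn",b[0].round(1),b[1],np.percentile(z,[10,30,50,70,80,90,98]).round(1),rack(q.mean(0)).round(1))
E
```

```text
t 43.58 tcp [581.6 -77.1 220.4] rack [-76.1   0.2] rot [ 3.142e+00 -2.000e-03  3.004e+00] w 74.3 F [-0.4 -0.  -0.4] g 0.0
btn [257.6 166.7] 81 [54.4 60.7 67.  70.9 73.5 74.1 78. ] [-94.9   1. ]
btn [252.9 196.8] 93 [73.3 74.  74.6 75.7 77.4 78.1 78.6] [-66.5  -3.6]
```

View pics/w8.png

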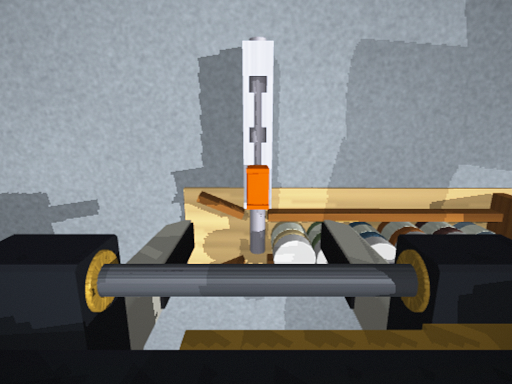

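The button is up in the first hole at (258,187), with its top at 74 mm. The gate tube end at (258,240) is across the lane behind the last jar, and the robot touches nothing.

```bash
python3 -c "
from bench import robot
print(robot.hand_in())"
```

```text
the job is handed in; nothing more can be done
None
```

The job is handed in at 43.6 s on the robot's clock: all six jars stand upright in the lane, the gate is shut with the button up in the first hole, and the bowl, bottle and block were left alone; the hand-in returned no verdict.

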